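# Leak-check a valve block in the toggle-clamp nest

## Robot

A 6-joint arm with a two-finger parallel gripper is mounted at the origin on the work surface. World frame = base frame: x ahead of the robot, y to its left, z up, the work surface at z = 0. Lengths are in m, angles in degrees, forces in N, time in s.
With the tool pointing down it reaches from about 0.25 to 0.725 m from the base axis. Payload 9.7 kg.
Tool frame: the origin (TCP) lies on the centre line of the jaws, within the pads' length; the fingertips stand env.finger_overhang ahead of it and the grasp point (between the pads) lies 5 mm behind it (env.finger_overhang is the distance from the TCP to the fingertips, in m); z points along the fingers, y is the line along which they close (so a half turn about z gives the same grasp; the last joint's range is limited). The gripper opens to 85 mm and grips with 20 to 120 N. Pads are 22 mm wide; open, the fingers measure 114 mm over their backs; the gripper's body (76 mm by 85 mm) begins 54 mm behind the grasp point. The pads swing forward as they close: fully open they stand 13 mm farther back than shut.
Start: joints at [76.776, 4.979, 10.078, 95.1, 0, 90], TCP at [0.126, 0.535, 0.245] pointing down, gripper open.
Joint ranges: [-179.16, 179.16], [-48.56, 103.87], [-65.8, 70.77], [-126.05, 130.52], [-82.76, 87.17], [-180, 180]. Speed limits (degrees/s): [127.2, 127.2, 147.25, 180, 180, 180].

## Interface

Orientations are given as a 3x3 rotation matrix whose columns are the frame's x, y, z axes.
In Python, from bench import env, eoat, kin, telemetry, camera, calibration, workorder, spot_in, landmark_of gives the robot as it stands. Calls block until the motion is done:
- env.move_to(position, orientation): joint-space move of the TCP to a pose.
- env.movel(position, rot=None, velocity=0.15, stop_force=None): straight line of the TCP; rot=None keeps the orientation; velocity is the mean speed in m/s. With stop_force (N) it stops when the force on the tool has changed by that much, and returns True; else False.
- env.goto_joints(angles): joint-space move.
- eoat.set_gripper(opening, strength=None): finger opening in m; strength is the grip in N (None keeps the last); returns when the fingers have stopped.
- env.dwell(seconds).
- kin.ik(position, orientation): joint angles nearest the present ones, or None.
- telemetry.get_obs(): the state.
- camera(name): name is "side" or "top" or "wrist"; returns (picture, depth): 400x640x3 uint8, red, green, blue; 400x640 float32, m along the optical axis (not along the pixel's ray), 0 where there is no reading.
- calibration(name): a dict with "mtx" (3x3 intrinsics, pixels), "world_to_cam" (4x4, takes a point from world to camera coordinates). Camera axes: x right, y up, looking along -z (the intrinsics and any distortion apply to the point x, -y, -z); pixel columns grow to the right and rows downward; lengths in m; the calibration is good to about 2 mm. A picture is of the moment at which its call begins: read the wrist's pose just before it. calibration takes no time and is no camera call; for the wrist camera it gives the pose at the moment of the call.
A pose or a line that the arm cannot do raises env.IKError and nothing moves.
- workorder.sign_off(): hands the job in; it is judged then, once.
Trained networks look in the newest picture that a camera, given by its name, has taken for a name from the list of things; names that differ only in an ending like _2 or _b are one class to them, and where a whole thing is asked for, a point or a joint stands for the part that bears it (a point fixed in the world has none). Each returns a list of dicts, best first, with "p" (0 to 1); they miss things now and then, are a little off and sometimes report something else, mostly with a low value. They report only what shows in the picture. A call takes as long as a camera call. They do not tell look-alikes from the thing itself.
- spot_in(target, camera): "point" ([x, y, z] in m, in world coordinates, good to about 4 mm: the middle of the surface that is visible of it).
- landmark_of(target, camera): "point" ([x, y, z] in m, in world coordinates, good to about 4 mm: a listed point, or the origin of a listed thing).
The state is a dict: "time_s": time; "qpos": joint angles; "qd": joint speeds; "joint_torque": joint torques, N m; "ee_pos": TCP position; "eef_rot": TCP orientation; "wrist_force": force on the tool from outside, world axes, zero at the start; "moment": the same for the moment, N m; "width": finger opening in m; "gripper_force": force on a finger pad.
Only numpy, scipy, OpenCV 4.12 (cv2) and the standard library are available. Lean on these libraries where they do the work, as an engineer would, in place of code of your own. Each camera call takes 0.05 s, during which the arm holds its last target. There are 200 camera calls.

## Task

Push the valve block along its channel, without lifting it, fully home against the end stop, and swing the toggle clamp's handle over centre so that it locks onto the block. With the block clamped, press the mushroom button on the control box right down until it stays down, then turn it clockwise to its stop to reset it, and only then swing the clamp handle all the way back open, leaving the block home against the stop. Do not shift the bearing ring and the socket lying on the nest, or the flat clutch ring beyond it.

Things in the scene. Friction and masses are not known exactly. Their poses are not given: they have to be found in the camera images.
- fixture: Leak-check nest, fixed: aluminium base plate 10 mm thick, x -65 to 235 mm, y +-90 mm. Origin on the table under the toggle clamp; x runs level from the clamp along the guide channel, z up. Two rails (tops 24 mm above the table) leave a channel 74 mm wide, centred on y = 0, up to x = 235 mm. The clamp stands at x -50 to 35, y +-23 mm, 115 mm high.
- stop_face (a point): Middle of the end stop's face, at the clamp end of the channel: a steel block 60 mm wide, top 32 mm above the table. In the nest's frame x = 50, y = 0, z = 21 mm; the face looks along the nest's +x.
- valve_block: Loose cast aluminium block, 110 (x) x 70 (y) x 26 mm, about 0.6 kg, with a central round boss 32 mm across, its top 34 mm above the underside. Origin at the centre of its underside. It lies on the base plate (10 mm above the table) in the channel, short of the stop, x along the channel. Home against the stop its origin is at x = 105 mm in the nest's frame.
- handle_bar (a point): Centre of the clamp handle's T-bar: black rubber, 80 mm long, 16 mm thick, parallel to the nest's y axis. It swings at 105 mm radius about the handle pivot at x = 0, y = 0, z = 104.5 mm in the nest's frame. The steel handle below it is 16 mm wide (y) and 12 mm thick.
- clamp_handle (a joint): Clamp handle, rad. 0 = open: handle leans 1.0 rad back from vertical, away from the block, and the clamp arm is raised. Grows as the handle is pushed up and over towards the block: upright 1.0, dead centre 1.05, end stop 1.17 (leans 0.17 rad towards the block; arm level, locked past centre by the sprung foot). A few newtons at the bar move it.
- clamp_spindle: Sprung rubber-footed spindle, 22 mm across, on the clamp arm; origin at the arm's pivot (x = 8, y = 0, z = 62 mm in the nest's frame). The arm is 14 mm wide, 97 mm from pivot to spindle. Open, it points 63 degrees up, its end 165 mm above the table; shut, it lies level at 62 mm and the foot presses the block's boss at x = 105 mm.
- control_box: Grey control box, 90 x 90 x 50 mm, fixed, to the left or right of the nest; carries the only mushroom button, upright over its centre. Origin under its centre. (A similar box with a flat round gauge stands on the other side and is not used.)
- mushroom_top (a point): Centre of the top of the black mushroom button, 42 mm across; its round side wall runs from 4 to 18 mm below this point. 89 mm above the table when up, 83 mm when pressed.
- mushroom_press (a joint): How far the mushroom is pressed, m: 0 = up, 0.006 = fully down. Takes about 5 N and stays down by itself.
- mushroom_turn (a joint): Turn of the mushroom, rad, clockwise seen from above: 0 at the start, end stop at 0.80. Turning raises the head 6 mm and so resets it (joint mushroom_press may still read pressed). Needs about 0.1 Nm and stays where it is left.
- bearing: Bystander: steel bearing ring, 36 mm outside, 12 mm high, lying on the nest's base plate beside the clamp. Origin under its centre.
- socket: Bystander: dark steel socket, 22 mm in diameter, 30 mm high, standing on the nest's base plate beside a guide rail. Origin under its centre.
- clutch_plate: Bystander: flat steel ring, 110 mm outside, 6 mm thick, lying on the table beyond the nest. Origin under its centre.
Things that resemble listed ones, but are neither listed nor needed, are in the scene too. Leave any red look-alike of the control_box alone.

How it is judged:
By the outcome, as a careful person would: the job done as asked, in the order asked, and still so for the second after the job is handed in, with the robot touching nothing.
It also fails if it takes over 72 s, if anything falls off the work surface, if the arm or the gripper's body presses on something with over 40 N, if the wrist force passes 120 N, or if a joint passes its speed limit or range.

## Working session

There is one attempt and no reset: what is moved stays moved. The work goes in short steps, each a Python script; the robot and the scene stay as the last script left them, time stands still between calls to the robot, and variables do not carry over. Pictures are saved under pics/ and viewed, at most 10 in all, crops included, and the job is handed in when it is done.

```bash
ls; mkdir -p pics; python3 - <<'E'
from bench import *
import cv2,numpy as np
o=telemetry.get_obs(); print(o['time_s'],env.finger_overhang,o['ee_pos'],o['width'])
for c in ['top','side']:
    p,d=camera(c); cv2.imwrite(f'pics/{c}0.png',cv2.cvtColor(p,cv2.COLOR_RGB2BGR)); np.save(f'pics/{c}0.npy',d)
    for n in ['fixture','stop_face','valve_block','handle_bar','control_box','mushroom_top','clamp_spindle','bearing','socket','clutch_plate']:
        print(c,n,[(np.round(r['point'],4).tolist(),round(r['p'],2)) for r in landmark_of(n,c)[:3]])
print(telemetry.get_obs()['time_s'])
E
```

```text
pics
0.0 0.014 [0.12576389 0.53519412 0.24459668] 0.08539376473064185
top fixture [([0.4711, -0.0651, -0.0012], 0.57)]
top stop_face [([0.4754, -0.0105, 0.0208], 0.75)]
top valve_block [([0.4794, 0.0879, 0.0064], 0.77)]
top handle_bar [([0.4647, -0.1498, 0.1619], 0.75)]
top control_box [([0.6648, 0.2887, 0.0028], 0.95), ([0.506, 0.3614, 0.001], 0.6), ([0.351, 0.2751, -0.0032], 0.59)]
top mushroom_top [([0.6638, 0.2875, 0.088], 0.78), ([0.348, 0.2716, 0.0902], 0.66)]
top clamp_spindle [([0.4686, -0.0661, -0.0028], 0.7)]
top bearing [([0.4049, -0.0271, 0.0145], 0.58)]
top socket [([0.5526, 0.1101, 0.0106], 0.61)]
top clutch_plate [([0.7665, 0.023, 0.0023], 0.73), ([0.4773, 0.0854, 0.012], 0.16)]
side fixture [([0.4686, -0.1508, 0.1608], 0.72), ([0.468, -0.0616, 0.0014], 0.71)]
side stop_face [([0.4734, -0.0145, 0.0194], 0.78), ([0.4784, 0.0896, 0.0101], 0.16)]
side valve_block [([0.4764, 0.0894, 0.0094], 0.7)]
side handle_bar [([0.4666, -0.1511, 0.1621], 0.79)]
side control_box [([0.3488, 0.2729, -0.0019], 0.69), ([0.5038, 0.3592, -0.001], 0.6), ([0.6679, 0.2901, 0.0008], 0.57)]
side mushroom_top [([0.5034, 0.3616, 0.0897], 0.76), ([0.6667, 0.2892, 0.0886], 0.69), ([0.3479, 0.274, 0.0898], 0.57)]
side clamp_spindle [([0.4708, -0.0548, 0.0604], 0.58), ([0.4768, -0.0142, 0.0223], 0.27)]
side bearing [([0.4033, -0.0303, 0.0127], 0.6)]
side socket [([0.5463, 0.1093, 0.0081], 0.53), ([0.4711, -0.0532, 0.0609], 0.51)]
side clutch_plate [([0.7648, 0.0285, -0.0009], 0.82)]
1.1
```

View pics/top0.png

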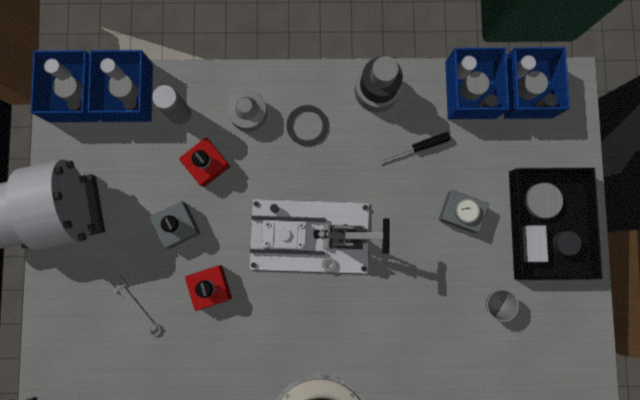

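View pics/side0.png

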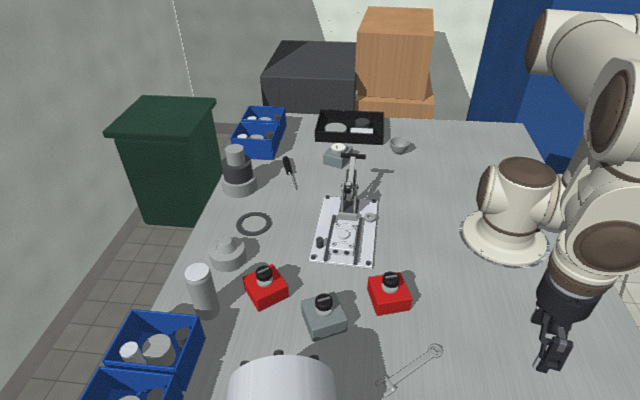

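Top view: the nest runs along image left (+y world), with the block at (285,235), the clamp T-bar at (386,236) and the grey box's mushroom at (171,224). The red look-alikes are at (203,160) and (206,289). The side view agrees. The grey box's mushroom is therefore at about (0.504, 0.361), and I'll now fit the nest pose.

```bash
cat > h.py <<'E'
from bench import *
import numpy as np
# nest fit: local xy -> world xy
L=np.array([[0,0],[0,0],[.05,0],[.05,0],[-.0884,0],[-.0884,0]])
W=np.array([[.4711,-.0651],[.468,-.0616],[.4754,-.0105],[.4734,-.0145],[.4647,-.1498],[.4666,-.1511]])
B=np.array([[.4794,.0879],[.4764,.0894]])
P=np.vstack([W,B]); # yaw from line fit (block lies centred in channel)
c=P.mean(0); u=np.linalg.svd(P-c)[2][0]; u=u*np.sign(u[1]); v=np.array([-u[1],u[0]])
O=(c+u*(((W-c)@u).mean()-L[:,0].mean()))
def N(x,y,z): return np.array([*(O+x*u+y*v),z])
def loc(p): d=np.asarray(p)[:2]-O; return np.array([d@u,d@v,p[2]])
def down(yx,yy):
    y=np.array([yx,yy,0.]);y/=np.linalg.norm(y);z=np.array([0,0,-1.]);return np.column_stack([np.cross(y,z),y,z])
R=down(*u)
def cloud(name,d):
    k=calibration(name);K=np.array(k['mtx']);T=np.linalg.inv(np.array(k['world_to_cam']))
    r,cc=np.indices(d.shape);X=(cc-K[0,2])/K[0,0]*d;Y=(r-K[1,2])/K[1,1]*d
    p=np.stack([X,-Y,-d,np.ones_like(d)],-1)@T.T;p=p[...,:3];p[d==0]=np.nan;return p
def st(): 
    o=telemetry.get_obs();print('t',round(o['time_s'],2),'ee',np.round(o['ee_pos'],4),'loc',np.round(loc(o['ee_pos']),4),'F',np.round(o['wrist_force'],1),'w',round(o['width'],4),'q',np.round(o['qpos'],0));return o
E
python3 - <<'E'
from h import *
print('yaw',np.degrees(np.arctan2(u[1],u[0])),O,'res',np.round([loc([*w,0])[:2] for w in P],4).tolist())
for n in ['top','side']:
    p=cloud(n,np.load(f'pics/{n}0.npy')); q=p.reshape(-1,3); q=q[~np.isnan(q[:,0])]
    l=np.column_stack([(q[:,:2]-O)@u,(q[:,:2]-O)@v,q[:,2]])
    def rep(s,m): 
        a=l[m]; print(n,s,len(a),np.round(np.percentile(a,[3,50,97],axis=0),4).tolist() if len(a) else '')
    near=(abs(l[:,1])<.06)
    rep('bar',near&(l[:,0]<-.06)&(l[:,0]>-.13)&(l[:,2]>.14)&(l[:,2]<.2))
    rep('blocktop',(abs(l[:,1])<.05)&(l[:,0]<.25)&(l[:,0]>.06)&(l[:,2]>.032)&(l[:,2]<.04))
    rep('boss',(abs(l[:,1])<.05)&(l[:,0]<.25)&(l[:,0]>.09)&(l[:,2]>.0405)&(l[:,2]<.05))
    rep('plate',(abs(l[:,1])<.12)&(l[:,0]<.3)&(l[:,0]>-.1)&(l[:,2]>.007)&(l[:,2]<.013))
    m=(np.hypot(q[:,0]-.504,q[:,1]-.361)<.04)&(q[:,2]>.075)&(q[:,2]<.1); print('mush',m.sum(),np.round(q[m].min(0),4),np.round(q[m].max(0),4),np.round(np.median(q[m],0),4))
    m=(np.hypot(q[:,0]-.504,q[:,1]-.361)<.08)&(q[:,2]>.045)&(q[:,2]<.055); print('box',m.sum(),np.round(q[m].mean(0),4))
for s in (1,-1):
  for nm,pp in [('push',N(.232,0,.25)),('bar',N(-.088,.025,.16)),('m',[.504,.361,.09])]: print(s,nm,kin.ik(pp,down(*(s*u))))
E
```

```text
yaw 86.97015711010592 [ 0.47038078 -0.06264263] res [[-0.0024, -0.0008], [0.0009, 0.0024], [0.0523, -0.0023], [0.0482, -0.0005], [-0.0873, 0.0011], [-0.0885, -0.0009], [0.1508, -0.001], [0.1521, 0.002]]
top bar 321 [[-0.0969, -0.0372, 0.1509], [-0.0866, -0.0009, 0.1663], [-0.0633, 0.035, 0.1726]]
top blocktop 872 [[0.0956, -0.0323, 0.0326], [0.1477, 0.0005, 0.0366], [0.1993, 0.0345, 0.0398]]
top boss 256 [[0.1006, -0.0278, 0.0406], [0.1469, 0.0026, 0.0424], [0.1951, 0.0307, 0.048]]
top plate 3740 [[-0.0588, -0.086, 0.0073], [0.075, 0.0107, 0.0102], [0.2283, 0.0881, 0.0128]]
mush 252 [0.4842 0.3389 0.0752] [0.5239 0.3783 0.0975] [0.5037 0.3571 0.0891]
box 958 [0.5034 0.3568 0.0505]
side bar 157 [[-0.0922, -0.0361, 0.1503], [-0.0837, 0.0003, 0.164], [-0.0636, 0.036, 0.1703]]
side blocktop 503 [[0.0982, -0.0306, 0.0334], [0.1578, 0.0024, 0.0365], [0.2018, 0.0355, 0.0396]]
side boss 120 [[0.1052, -0.026, 0.0407], [0.1519, 0.0031, 0.0429], [0.1962, 0.0297, 0.0465]]
side plate 1996 [[-0.0537, -0.0842, 0.0076], [0.1044, 0.0147, 0.0104], [0.232, 0.0894, 0.0127]]
mush 246 [0.4832 0.3408 0.0751] [0.5238 0.3815 0.0939] [0.5028 0.3658 0.0882]
box 891 [0.5017 0.3706 0.0501]
1 push [19.30145474 -0.22370084  5.22543809 95.44913893  0.         22.33129763]
1 bar [-18.70089797  -7.48452978 -11.59945983  85.88506994   0.
 -15.67105508]
1 m [35.61288316 14.27452608  3.46601042 79.19148434  0.         38.64272605]
-1 push [  19.30145474   -0.22370084    5.22543809   95.44913893    0.
 -157.66870237]
-1 bar [-18.70089797  -7.48452978 -11.59945983  85.88506994   0.
 164.32894492]
-1 m [  35.61288316   14.27452608    3.46601042   79.19148434    0.
 -141.35727395]
```

The fit is consistent to about 2 mm, and the reach is fine everywhere. Next is the push.

```bash
python3 - <<'E'
from h import *
eoat.set_gripper(0.0,40); print(env.finger_overhang)
env.move_to(N(.240,0,.20),R)
env.movel(N(.240,0,.034),velocity=.2); st()
print(env.movel(N(.185,0,.034),velocity=.08,stop_force=25)); st()
print(env.movel(N(.160,0,.034),velocity=.03,stop_force=18)); st()
p,d=camera('top'); print(landmark_of('valve_block','top')[:2])
import cv2; cv2.imwrite('pics/top1.png',cv2.resize(cv2.cvtColor(p,cv2.COLOR_RGB2BGR)[180:300,220:420],None,fx=4,fy=4))
E
```

```text
0.014
t 4.69 ee [0.4837 0.1774 0.0352] loc [ 0.2404 -0.0006  0.0352] F [ 0.   0.1 -0.4] w -0.0001 q [ 20.   1. -17.  72.   0.  23.]
False
t 5.53 ee [0.4799 0.1216 0.0337] loc [0.1845 0.0002 0.0337] F [0.3 0.2 0.3] w -0.0 q [ 14.  -1. -20.  71.  -0.  17.]
True
t 6.06 ee [0.4788 0.1101 0.0337] loc [0.173  0.0007 0.0337] F [-2.2  6.8  2.8] w 0.0001 q [ 13.  -2. -20.  71.   0.  16.]
[{'point': [0.4742, 0.043, 0.0125], 'p': 0.79}]
```

View pics/top1.png

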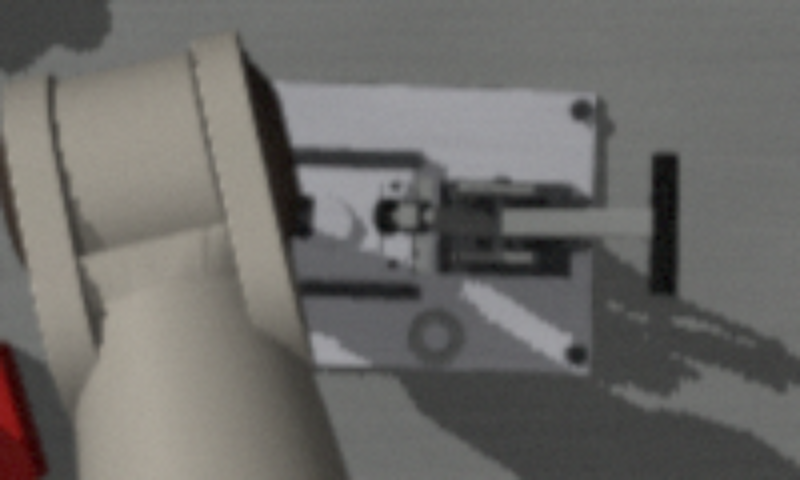

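The view shows the block against the stop at (430,215), and the landmark reads 0.106 in nest x against 0.105 expected. The finger contact at 0.160 agrees too. Next is the clamp handle.

```bash
cat >> h.py <<'E'
def bar(th,y=.025,dx=0,dz=-.004):
    a=th-1; return N(.105*np.sin(a)+dx,y,.1045+.105*np.cos(a)+dz)
E
python3 - <<'E'
from h import *
env.movel(N(.185,0,.036),velocity=.1)
env.movel(N(.185,0,.28),velocity=.3)
eoat.set_gripper(.028)
env.move_to(bar(0,dz=.12),R)
print(env.movel(bar(0),velocity=.15,stop_force=12)); st()
for th in np.linspace(.15,1.05,7):
    if env.movel(bar(th,dx=.006*np.cos(th-1)),velocity=.1,stop_force=35): print('stop',th); st(); break
else:
    st(); print(env.movel(bar(1.17,dx=.022),velocity=.04,stop_force=30)); st()
p,d=camera('side'); print(landmark_of('handle_bar','side')[:2])
import cv2; cv2.imwrite('pics/side1.png',cv2.resize(cv2.cvtColor(p,cv2.COLOR_RGB2BGR)[100:300,250:500],None,fx=3,fy=3))
E
```

```text
False
t 9.82 ee [ 0.4412 -0.1495  0.1582] loc [-0.0883  0.0245  0.1582] F [-0.3  0.4  0.8] w 0.0278 q [-19.  -7. -12.  86.  -0. -16.]
t 12.01 ee [ 0.446  -0.0501  0.2053] loc [0.0113 0.025  0.2053] F [ 0.   0.1 -0.5] w 0.0277 q [-6. -9. -8. 91. -0. -3.]
True
t 12.47 ee [ 0.4467 -0.0382  0.2046] loc [0.0231 0.025  0.2046] F [  0.6 -10.    3.1] w 0.028 q [ -5. -10.  -9.  91.  -1.  -1.]
[{'point': [0.4722, -0.0435, 0.2069], 'p': 0.68}]
```

View pics/side1.png

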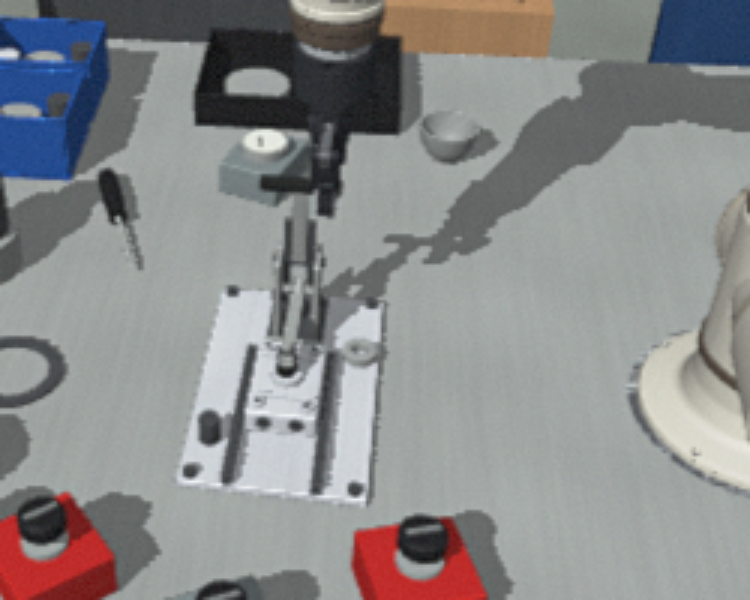

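The handle has reached x ≈ 18 mm, which matches the 0.17 rad end stop, and the foot sits on the boss at (287,370). The clamp is locked. Next is the mushroom.

```bash
cat >> h.py <<'E'
M=np.array([.5035,.3600])
E
python3 - <<'E'
from h import *
o=telemetry.get_obs(); 
env.movel(N(loc(o['ee_pos'])[0]-.005,.025,.2046),velocity=.05)
env.movel(N(loc(o['ee_pos'])[0]-.005,.025,.28),velocity=.25)
eoat.set_gripper(0)
env.move_to([*M,.20],R)
env.movel([*M,.112],velocity=.2)
print(env.movel([*M,.090],velocity=.02,stop_force=20)); st()
env.movel([*M,.15],velocity=.2)
eoat.set_gripper(.07)
q,_=camera('side'); print([ (r['point'],r['p']) for r in landmark_of('mushroom_top','side')])
print([ (r['point'],r['p']) for r in landmark_of('handle_bar','side')])
st()
E
```

```text
True
t 16.59 ee [0.5038 0.3603 0.097 ] loc [ 0.4241 -0.011   0.097 ] F [-0.4  0.3  7.8] w 0.0001 q [36. 14.  4. 80.  0. 39.]
[([0.5026, 0.3619, 0.0845], 0.63), ([0.6657, 0.2911, 0.0916], 0.63)]
[([0.4722, -0.0448, 0.207], 0.38)]
t 17.82 ee [0.5035 0.36   0.15  ] loc [ 0.4238 -0.0107  0.15  ] F [ 0.7 -0.4  0.6] w 0.0701 q [36. 14.  9. 86.  0. 39.]
```

The button is down: the tips reached 0.083 m, and the top still reads 0.0845 m after release. Next I grip it and turn clockwise.

```bash
python3 - <<'E'
from h import *
from scipy.spatial.transform import Rotation as Ro
print(env.movel([*M,.077],velocity=.15,stop_force=10))
eoat.set_gripper(.036,60); o=st(); c=o['ee_pos'].copy(); print(o['gripper_force'])
R0=np.array(o['eef_rot'])
for i in range(1,6):
    a=.9*i/5; Rz=Ro.from_euler('z',-a).as_matrix()
    env.movel([M[0],M[1],c[2]+.006*min(1,a/.8)],rot=Rz@R0,velocity=.003)
    o=telemetry.get_obs(); print(round(a,2),round(o['time_s'],2),'F',np.round(o['wrist_force'],1),'M',np.round(o['moment'],2),'q6',round(o['qpos'][5],1),o['width'])
E
```

```text
False
t 18.85 ee [0.5041 0.3606 0.0788] loc [ 0.4244 -0.0113  0.0788] F [-0.6  1.3  5.2] w 0.0391 q [36. 14.  2. 78.  0. 39.]
60.10525183577556
0.18 20.06 F [ 3.1  5.9 -0.1] M [ 1.16 -0.7   0.09] q6 49.0 0.039178160086243564
0.36 20.66 F [ 3.8  6.1 -0.4] M [ 1.33 -0.77  0.04] q6 59.3 0.03942887590974612
0.54 21.26 F [ 4.   6.4 -0.4] M [ 1.47 -0.88  0.02] q6 69.6 0.039588036608690126
0.72 21.86 F [ 5.2  6.7 -1.4] M [ 1.6  -1.03  0.07] q6 80.0 0.039280368448881955
0.9 22.21 F [ 3.6 10.3  0.7] M [ 2.17 -0.77  0.8 ] q6 90.2 0.039110210734040946
```

The moment rose from about 0.1 to 0.8 Nm at the end, so it is against the stop. I'll release and check.

```bash
python3 - <<'E'
from h import *
import cv2
eoat.set_gripper(.07); o=telemetry.get_obs()
env.movel([*M,.17],velocity=.2); 
env.move_to(bar(1.17,dz=.09),R)
p,d=camera('side'); print([ (r['point'],r['p']) for r in landmark_of('mushroom_top','side')]); print(landmark_of('handle_bar','side'))
cl=cloud('side',d).reshape(-1,3); m=(np.hypot(cl[:,0]-M[0],cl[:,1]-M[1])<.015)&(cl[:,2]>.07); print(np.median(cl[m,2]))
a=cv2.cvtColor(p,cv2.COLOR_RGB2BGR); cv2.imwrite('pics/side2.png',cv2.resize(a[180:360,220:460],None,fx=3.3,fy=3.3,interpolation=cv2.INTER_CUBIC)); st()
E
```

```text
[([0.5006, 0.3611, 0.0899], 0.6), ([0.3441, 0.2731, 0.0905], 0.58), ([0.6632, 0.2891, 0.0874], 0.48)]
[{'point': [0.5064, 0.3574, 0.0014], 'p': 0.36}]
0.09047414469730869
t 24.92 ee [ 0.4465 -0.0431  0.2975] loc [0.0183 0.0248 0.2975] F [ 0.8  0.  -0.2] w 0.0696 q [ -6.  -7.   4. 101.   0.  -3.]
```

View pics/side2.png

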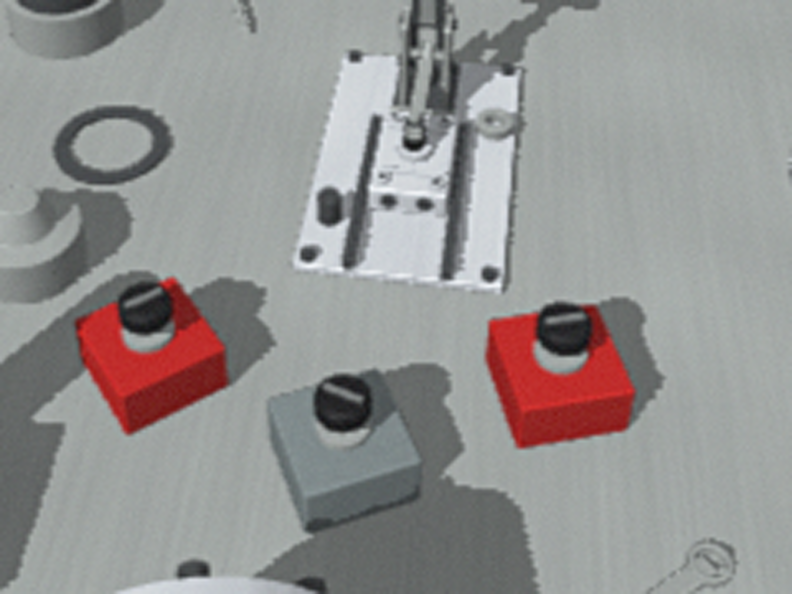

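The head has risen to 0.090 m and its mark at (345,393) is turned about 45° from the box edge, so it is reset. The foot is still clamping at (414,140). Next I open the clamp.

```bash
python3 - <<'E'
from h import *
import cv2
eoat.set_gripper(.028)
print(env.movel(bar(1.17),velocity=.15,stop_force=12)); st()
for th in np.linspace(1.05,.1,8):
    if env.movel(bar(th,dx=-.006*np.cos(th-1)),velocity=.09,stop_force=40): print('stop',th); st(); break
else:
    st(); print(env.movel(bar(-.1,dx=-.008),velocity=.04,stop_force=15)); o=st()
    print(env.movel(bar(0,dx=-.002),velocity=.05)); st()
    e=telemetry.get_obs()['ee_pos']
    env.movel([e[0],e[1],.28],velocity=.2)
    env.movel(N(-.13,.12,.28),velocity=.25)
p,d=camera('side'); 
for n in ['handle_bar','valve_block','bearing','socket','clutch_plate','mushroom_top']: print(n,[(np.round(r['point'],4).tolist(),np.round(loc(r['point']),4).tolist(),r['p']) for r in landmark_of(n,'side')[:2]])
cv2.imwrite('pics/side3.png',cv2.resize(cv2.cvtColor(p,cv2.COLOR_RGB2BGR)[120:320,220:460],None,fx=3,fy=3,interpolation=cv2.INTER_CUBIC))
p,d=camera('top'); print(landmark_of('valve_block','top')[:1],landmark_of('handle_bar','top')[:1])
cv2.imwrite('pics/top3.png',cv2.resize(cv2.cvtColor(p,cv2.COLOR_RGB2BGR)[80:300,140:420],None,fx=2.7,fy=2.7,interpolation=cv2.INTER_CUBIC));st()
E
```

```text
False
t 26.17 ee [ 0.4466 -0.0436  0.2049] loc [0.0177 0.0248 0.2049] F [ 1.1 -0.1 -0. ] w 0.0279 q [ -6. -10.  -8.  91.  -0.  -3.]
t 28.66 ee [ 0.4406 -0.1474  0.1653] loc [-0.0862  0.0253  0.1653] F [-0.2 -0.7 -0.9] w 0.0278 q [-18.  -8. -11.  87.  -0. -15.]
True
t 29.12 ee [ 0.4406 -0.1566  0.1528] loc [-0.0954  0.0248  0.1528] F [1.6 4.8 0.5] w 0.0281 q [-20.  -7. -12.  85.   0. -17.]
False
t 29.4 ee [ 0.4407 -0.1516  0.1574] loc [-0.0904  0.0249  0.1574] F [ 0.1 -0.2 -0.2] w 0.0283 q [-19.  -7. -12.  86.   0. -16.]
handle_bar [([0.4681, -0.1529, 0.1611], [-0.0903, -0.0025, 0.1611], 0.92)]
valve_block [([0.4792, 0.0444, 0.0092], [0.1074, -0.0031, 0.0092], 0.69), ([0.4021, -0.0322, 0.0119], [0.0268, 0.0698, 0.0119], 0.36)]
bearing [([0.3996, -0.0307, 0.0107], [0.0282, 0.0724, 0.0107], 0.6), ([0.4673, -0.1492, 0.1622], [-0.0866, -0.0015, 0.1622], 0.24)]
socket [([0.5444, 0.1079, 0.0096], [0.1742, -0.0649, 0.0096], 0.49)]
clutch_plate [([0.7681, 0.024, -0.0004], [0.1023, -0.2927, -0.0004], 0.82)]
mushroom_top [([0.3461, 0.2742, 0.0891], [0.3298, 0.1419, 0.0891], 0.79), ([0.5007, 0.3613, 0.0906], [0.425, -0.0079, 0.0906], 0.69)]
[{'point': [0.4774, 0.0438, 0.0113], 'p': 0.69}] [{'point': [0.471, -0.1501, 0.1593], 'p': 0.73}]
t 31.23 ee [ 0.3439 -0.186   0.2799] loc [-0.1299  0.1198  0.2799] F [-0.7 -0.1  0.8] w 0.0279 q [-29. -15.  -5. 101.   0. -26.]
```

View pics/side3.png

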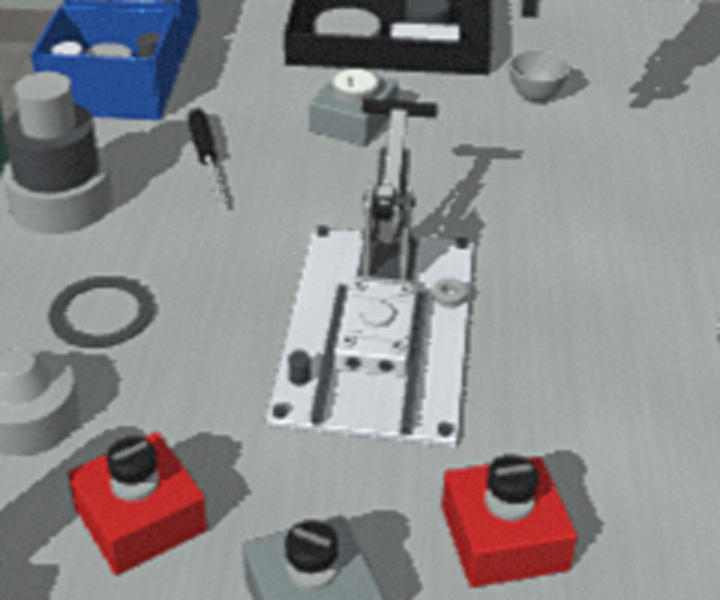

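View pics/top3.png

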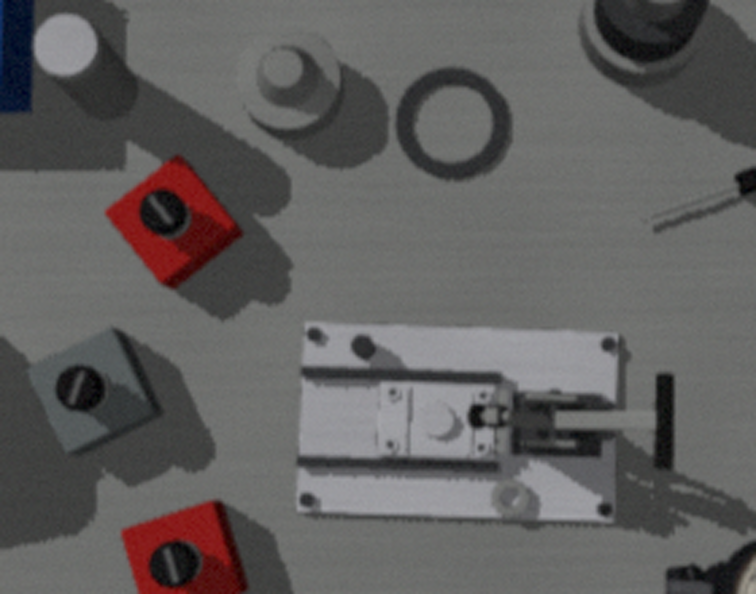

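Both views show the clamp open (T-bar at (665,420) top view), the mushroom reset, the bystanders in place and the block at the stop at (500,415). The block reads 1–2 mm off, which is within noise. A gentle touch with the finger will confirm it is home before I hand in.

```bash
python3 - <<'E'
from h import *
env.movel(N(-.13,.12,.30),velocity=.25)
eoat.set_gripper(0,40)
env.move_to(N(.205,0,.25),R)
env.movel(N(.205,0,.034),velocity=.2)
env.movel(N(.180,0,.034),velocity=.08,stop_force=8)
print(env.movel(N(.166,0,.034),velocity=.02,stop_force=12)); st()
env.movel(N(.20,0,.036),velocity=.08)
env.movel(N(.20,0,.25),velocity=.25); st()
print(workorder.sign_off())
E
```

```text
True
t 35.38 ee [0.4792 0.1101 0.0339] loc [0.1729 0.0003 0.0339] F [-1.5  4.2  3.3] w -0.0 q [ 13.  -2. -20.  71.   0.  16.]
t 36.88 ee [0.4807 0.1369 0.2487] loc [0.1998 0.0003 0.2487] F [-1.6 -0.3 -0.8] w 0.0003 q [16. -2.  4. 95.  0. 19.]
the job is handed in; nothing more can be done
None
```

The job is done and handed in at about 37 s: the block was pushed home and clamped, the mushroom pressed and turned clockwise to its stop, and the clamp reopened; a final touch found the block home, and the bearing ring, socket and clutch ring showed no movement beyond measurement noise.

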